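Pack the sauce-bottle carrier and carry it to the serving tray

ROBOT

A 6-joint arm with a two-finger parallel gripper is mounted at the origin on a cart in front of the work surface, level with it; the furniture and walls round the work are solid. World frame = base frame: x ahead of the robot, y to its left, z up, the work surface at z = 0. Lengths are in mm, angles in rad, forces in N, time in s.
With the tool pointing down it reaches from about 300 to 1000 mm from the base axis. Payload 5.1 kg.
Tool frame: the origin (TCP) lies between the finger pads; the fingertips stand 25 mm ahead of it and the grasp point (between the pads) lies 6 mm ahead of it; z points along the fingers, x is the direction in which the jaws open and shut, and the axes are right-handed (so a half turn about z gives the same grasp; the last joint's range is limited). The gripper opens to 95 mm and grips with 3 to 60 N. Pads are 20 mm wide; open, the fingers measure 119 mm over their backs; the gripper's body (75 mm by 180 mm) begins 59 mm behind the grasp point.
Start: joints at [-1.208, 0.124, 1.65, -0, 1.367, -0.083], TCP at [280.234, -586.475, 239.656] pointing down, gripper open.
Joint ranges: [-2.61, 2.61], [-1.02, 2.33], [0.03, 2.71], [-1.35, 4.49], [0.32, 2.68], [-2.91, 2.91]. Speed limits (rad/s): [2.57, 2.57, 3.14, 3.14, 3.14, 3.14].

INTERFACE

Orientations are given as a unit quaternion [w, x, y, z].
In Python, from station import manip, optics gives the robot as it stands.
- The arm moves only by the tool drive_tool, never from a script. Its argument "rows" is a list of rows, each an object of numbers: "dx", "dy", "dz": the shift along the world's x, y, z in mm; "turn": the turn about the world's z in rad; "claw": the closure in counts, from 0 (fully open) to 255 (shut). In form: [{"dx": .., "dy": .., "dz": .., "turn": .., "claw": ..}, ...]. A call has 1 to 20 rows; each row shifts and turns the commanded pose from where the row before left it; what a row does not reach is not made up. A row lasts 1/8 s, in which the tool goes at most 62.5 mm and 10.7 degrees, less where a joint would pass 70% of its speed; a pose out of reach is approached as far as the arm can. A call with a gripper value outside its range is refused whole. The fingers move at their own pace and stop on an object; the grip force is fixed at half the most. Time passes only in rows, so rows that do not move let the fingers close. It gives the time, the measured TCP pose, the force and the opening at its end, in the units of the state.
- manip.observe(): the state, without advancing time (a new reading comes with each control period).
- optics.capture(name): name is "side" or "top" or "wrist"; returns a dict with "img" (480x640x3 uint8, red, green, blue), "K" (3x3 intrinsics, pixels), "eye" and "rotation" of the camera in the world; the wrist camera has in their place "mount" (4x4, takes a point from camera to tool coordinates, whose origin is the TCP and whose axes are the tool frame's). Camera axes: x right, y down, z forward; pixel columns grow to the right and rows downward; lengths in mm; the calibration is good to about 2 mm. A picture is of the moment at which its call begins: read the wrist's pose just before it. There is no depth.
- manip.hand_in(): hands the job in, once; it reports no verdict.
The state is a dict: "t": time; "q": joint angles; "qd": joint speeds; "effort": joint torques, N m; "eef_pos": TCP position; "orientation": TCP orientation; "ft_force": force on the tool from outside, world axes, zero at the start; "wrist_torque": the same for the moment, N m; "gripper_width": finger opening in mm.
Only numpy, scipy, OpenCV 4.12 (cv2) and the standard library are available. Lean on these libraries where they do the work, as an engineer would, in place of code of your own. Each camera call takes 0.05 s, during which the arm holds its last target. There are 200 camera calls.

TASK

Get the sauces ready for the table: stand the two tall bottles in the wells of the wooden carrier (either well), then lower the handle frame over their necks and press it straight down until the snap hooks at both ends click over it. Carry the loaded carrier by its handle and set it gently, flat and upright, on the free end of the serving tray, clear of the mug. Keep the bottles upright, set them down rather than dropping them, and leave everything else where it stands.

Things in the scene. Friction and masses are not known exactly. Their poses are not given: they have to be found in the camera images.
- carrier: Wooden bottle carrier, loose, 0.2 kg, on the hob. Origin: centre of its underside; x along its length, z up. Foot 150 x 80 x 8 mm; on it two square wells side by side along x. At each end (|x| 59.5 to 67 mm, 62 mm wide) an end panel rises to 80 mm; the two flat panel tops are the seat for the feet of the handle frame. Outside each panel stands a steel snap hook, top at 105 mm.
- well_a (a point): Centre of the floor of the carrier's +x well (carrier x = +29 mm, 8 mm above the underside). Each well is 52 x 52 mm inside, its walls 5 mm thick with tops at 48 mm, a 6 mm divider between the two.
- well_b (a point): Centre of the floor of the carrier's -x well (carrier x = -29 mm, 8 mm above the underside). Same size as the other.
- hook_a (a joint): Snap hook at the carrier's +x end, rad: 0 at rest, grows as it bends outward (to 0.16). Steel strip 24 mm wide at x = 71 mm; its catch reaches 4.5 mm inward, underside 87.7 mm above the carrier's, an outward lead-in ramp on top. The frame's foot bends it about 0.06 rad in passing; then it springs back to 0 over the foot. The pair needs 8 to 16 N of push.
- hook_b (a joint): The same snap hook at the carrier's -x end; grows as it bends outward.
- handle_frame: Handle frame, loose, 0.12 kg, on its two feet. Origin: midway between the feet, underside; x along its length, z up; same either way round. Feet 12 x 58 x 7 mm at |x| 58 to 70 mm, on steel legs; wooden plate between the legs, underside at 70 mm, with two 42 mm round holes at x = +-29 mm; bow and grip above. In place its origin lies 80 mm above the carrier's, x along x, necks through the holes.
- grip (a point): Centre of the frame's dark hand grip, 152 mm above the feet's underside: a rounded bar 80 mm long (frame x), 18 mm wide (y), 20 mm high. Pinch it across y from above; over the seated frame it is 26 mm above the taller bottle's cap.
- dark_bottle: Tall bottle, dark contents, 188 mm high, body 46 mm diameter up to 103 mm, tapering to the neck; screw cap 24 mm diameter, lower edge at 169 mm; in a well its top is 196 mm above the carrier's underside. 0.19 to 0.29 kg. Origin: centre of its underside, z up. Can be lifted by the cap.
- amber_bottle: Tall bottle, amber contents, 198 mm high, body 44 mm diameter up to 110 mm, tapering to the neck; screw cap 24 mm diameter, lower edge at 174 mm; in a well its top is 206 mm above the carrier's underside. 0.2 to 0.3 kg. Origin: centre of its underside, z up. Can be lifted by the cap.
- serving_tray: Wooden serving tray, fixed, 240 x 185 mm, floor 6 mm thick, rim 8 mm wide, 16 mm high; bar handles on its short ends reach 42 mm. Origin: centre of its underside; x along its length. The mug stands on its -x end. The carrier belongs on the free +x end, its length across the tray (along tray y), its centre about 55 mm from the tray's.
- mug: White mug, 82 mm across, 94 mm high, on the tray: leave it. Origin at the underside, 15 mm off the axis.
- small_bottle: Small bottle, 40 mm diameter, only 146 mm high, in the row with the tall ones: not wanted, leave it. Origin: centre of its underside.
- kettle: Kettle with loop handle, about 200 mm across, 230 mm high, back left: leave it. Origin: underside.
- salt_jar: Large spice jar, 65 mm diameter, 158 mm high, back right: leave it. Origin: underside.
- short_jar: Short spice jar, 40 mm diameter, 71 mm high, back right: leave it. Origin: underside.
Mind the look-alikes: they are no part of the job. There is more than one size of the dark_bottle; the one meant has the size given above.

How it is judged:
By the outcome, as a careful person would: the job done as asked, in the order asked, and still so for the second after the job is handed in, with the robot touching nothing.
It also fails if it takes over 72 s, if anything falls off the work surface, if the arm or the gripper's body presses on something with over 40 N, if the wrist force passes 120 N, or if a joint passes its speed limit or range.

## Working session

There is one attempt and no reset: what is moved stays moved. The work goes in short steps, Python scripts to look and compute and a tool call to move; the robot and the scene stay as the last step left them, time stands still between calls to the robot, and variables do not carry over. Pictures are saved under pics/ and viewed, about 8 in all and at most 12, crops included, and the job is handed in when it is done.

Besides the shell and the picture viewer there is one more tool, called after "Emit:" in YAML: its name, and indented under it one key for each argument. drive_tool: Moves the arm, as the interface text tells. Its arguments: {"type":"object","properties":{"rows":{"type":"array"}},"required":["rows"]}

```bash
ls; mkdir -p pics; cat > h.py <<'E'
import numpy as np, cv2
from station import manip, optics
from scipy.spatial.transform import Rotation as R
def cam(name, save=None):
    s=manip.observe(); c=optics.capture(name)
    if name=="wrist":
        w,x,y,z=s["orientation"]; Rt=R.from_quat([x,y,z,w]).as_matrix(); M=np.array(c["mount"])
        c["rotation"]=Rt@M[:3,:3]; c["eye"]=Rt@M[:3,3]+np.array(s["eef_pos"])
    c["eye"]=np.array(c["eye"]);c["rotation"]=np.array(c["rotation"]);c["K"]=np.array(c["K"])
    if save: cv2.imwrite("pics/"+save,c["img"][:,:,::-1])
    np.savez("pics/"+(save or name)+".npz",**{k:c[k] for k in("K","eye","rotation","img")})
    return c
def load(n): return dict(np.load("pics/"+n+".npz"))
def ray(c,u,v): return c["rotation"]@np.linalg.solve(c["K"],[u,v,1.])
def atz(c,u,v,z):
    d=ray(c,u,v); return c["eye"]+d*(z-c["eye"][2])/d[2]
def tri(obs):
    A=np.zeros((3,3));b=np.zeros(3)
    for c,u,v in obs:
        d=ray(c,u,v);d/=np.linalg.norm(d);P=np.eye(3)-np.outer(d,d);A+=P;b+=P@c["eye"]
    return np.linalg.solve(A,b)
def proj(c,p):
    q=c["K"]@(c["rotation"].T@(np.array(p)-c["eye"])); return q[:2]/q[2]
E
python3 - <<'E'
from h import *
a=cam("top","top.png");b=cam("side","side.png")
for c in(a,b):print(c["eye"],c["rotation"].round(3).tolist(),c["K"].tolist())
print(manip.observe())
E
```

```text
pics
[ 454.50937809   59.00239206 1133.41950777] [0.025, -0.702, 0.711, -0.03] [[454.6277898330848, 0.0, 322.5771171868859], [0.0, 454.6277898330848, 242.04066994218795], [0.0, 0.0, 1.0]]
[-559.05278046  187.11656575  931.38241158] [0.304, -0.592, 0.67, -0.329] [[580.3721613875508, 0.0, 316.10809938050363], [0.0, 580.3721613875508, 239.81799575773007], [0.0, 0.0, 1.0]]
{'t': 0.1, 'q': array([-1.20760927e+00,  1.24455405e-01,  1.65152241e+00, -3.63615876e-06,
        1.36753432e+00, -8.25959957e-02]), 'qd': array([ 0.00163273, -0.00221952, -0.00217583, -0.00148787,  0.00111446,
        0.00048276]), 'effort': array([ 2.74412732e-04, -4.18880188e+01, -3.61096466e+01,  7.76076503e-02,
        4.61203989e-02, -5.94009407e-05]), 'eef_pos': array([ 280.04040077, -585.984775  ,  238.50878443]), 'orientation': array([-5.75649639e-04,  8.45920767e-01, -5.33307730e-01, -7.67938272e-04]), 'ft_force': array([-0.59020427,  0.21724705, -1.00667771]), 'wrist_torque': array([-0.00917379, -0.03789598,  0.00198515]), 'gripper_width': 95.16595725477451}
```

View pics/top.png

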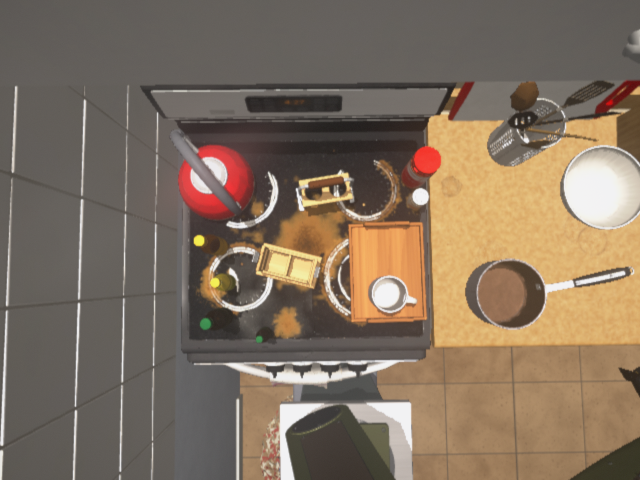

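View pics/side.png

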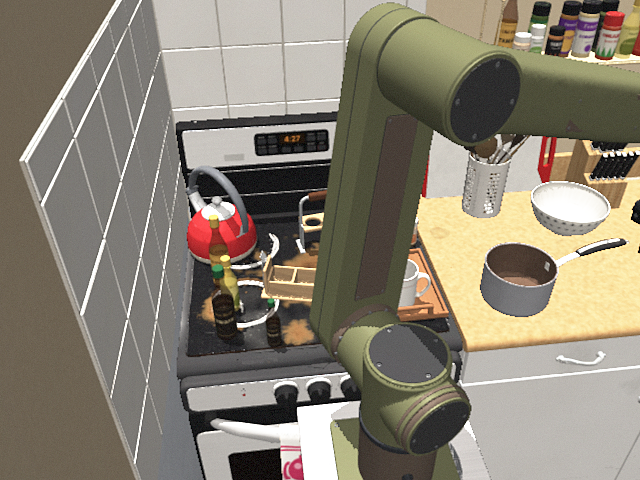

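```bash
python3 - <<'E'
from h import *
a=load("top.png");b=load("side.png")
A=cv2.resize(a["img"][130:350,175:435],None,fx=3,fy=3,interpolation=cv2.INTER_CUBIC)[:600,:]
B=cv2.resize(b["img"][150:350,185:325],None,fx=4,fy=4,interpolation=cv2.INTER_CUBIC)[:600]
cv2.imwrite("pics/c1.png",A[:,:,::-1]);cv2.imwrite("pics/c2.png",cv2.resize(b["img"][200:350,185:325],None,fx=4,fy=4,interpolation=cv2.INTER_CUBIC)[:,:,::-1])
E
```

```text
(no output)
```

View pics/c1.png

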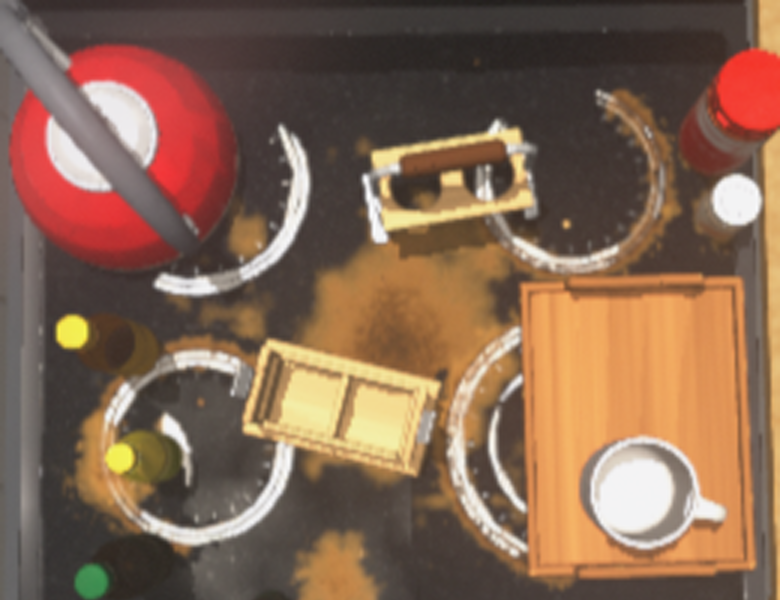

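View pics/c2.png

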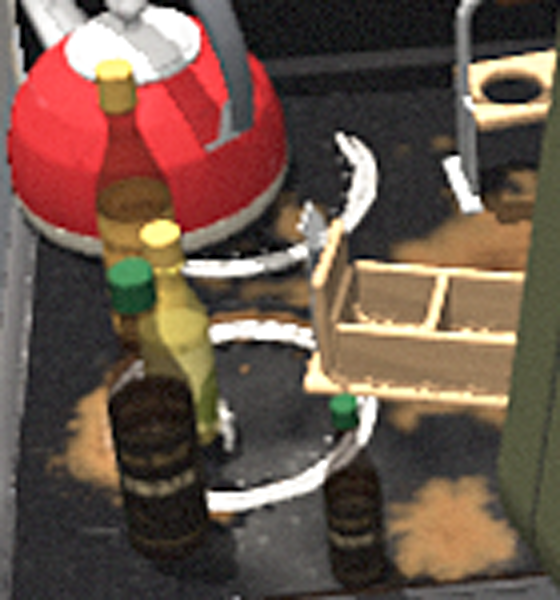

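```bash
python3 - <<'E'
from h import *
a=load("top.png");b=load("side.png")
T=lambda u,v:(a,u/3+175,v/3+130)
S=lambda u,v:(b,u/4+185,v/4+200)
def L(n,t,s):
    p=tri([t,s]); print(n,p.round(1),"reproj",(proj(a,p)-t[1:]).round(1),(proj(b,p)-s[1:]).round(1))
L("amber",T(72,332),S(113,67));L("oil",T(120,458),S(160,229));L("dark",T(91,580),S(130,268));L("smalldark",(a,260,337.5),S(344,400))
L("carrier panel top corner -x back",T(268,341),S(337,222))
L("divider top back",T(347,374),S(443,270))
# single-view with heights
P=lambda n,u,v,z:print(n,atz(*T(u,v),z).round(1))
for uv in((268,341),(245,432)):P("panel-x top",*uv,80)
for uv in((440,380),(416,474)):P("panel+x top",*uv,80)
for uv in((372,152),(520,130),(537,206),(385,230)):P("plate",*uv,73)
for uv in((407,162),(503,150)):P("grip ends",*uv,160)
for uv in((523,284),(744,277),(753,568),(530,576)):P("tray",*uv,16)
P("mug",642,490,94)
P("kettle lid",100,135,180);P("ket handle",110,140,230);P("kh end",190,240,120)
E
```

```text
Traceback (most recent call last):
  File "h.py", line 20, in tri
    d=ray(c,u,v);d/=np.linalg.norm(d);P=np.eye(3)-np.outer(d,d);A+=P;b+=P@c["eye"]
  File "h.py", line 14, in ray
    def ray(c,u,v): return c["rotation"]@np.linalg.solve(c["K"],[u,v,1.])
                           ~~~~~~~~~~~~~^~~~~~~~~~~~~~~~~~~~~~~~~~~~~~~~~
ValueError: matmul: Input operand 1 has a mismatch in its core dimension 0, with gufunc signature (n?,k),(k,m?)->(n?,m?) (size 3 is different from 4)
```

```bash
python3 - <<'E'
s=open('h.py').read()
s=s.replace('''    c["eye"]=np.array(c["eye"]);''','''    else:
        w,x,y,z=c["rotation"]; c["rotation"]=R.from_quat([x,y,z,w]).as_matrix()
    c["eye"]=np.array(c["eye"]);''')
open('h.py','w').write(s)
E
cat > m.py <<'E'
from h import *
a=load("top.png");b=load("side.png")
for c in(a,b):
    w,x,y,z=c["rotation"];c["rotation"]=R.from_quat([x,y,z,w]).as_matrix()
T=lambda u,v:(a,u/3+175,v/3+130)
S=lambda u,v:(b,u/4+185,v/4+200)
def L(n,t,s):
    p=tri([t,s]); print(n,p.round(1),"reproj",(proj(a,p)-t[1:]).round(1),(proj(b,p)-s[1:]).round(1))
L("amber",T(72,332),S(113,67));L("oil",T(120,458),S(160,229));L("dark",T(91,580),S(130,268));L("smalldark",(a,260,337.5),S(344,400))
L("carrier panel top corner -x back",T(268,341),S(337,222))
L("divider top back",T(347,374),S(443,270))
P=lambda n,u,v,z:print(n,atz(*T(u,v),z).round(1))
for uv in((268,341),(245,432)):P("panel-x top",*uv,80)
for uv in((440,380),(416,474)):P("panel+x top",*uv,80)
for uv in((372,152),(520,130),(537,206),(385,230)):P("plate",*uv,73)
for uv in((407,162),(503,150)):P("grip ends",*uv,160)
for uv in((523,284),(744,277),(753,568),(530,576)):P("tray",*uv,16)
P("mug",642,490,94)
P("kettle lid",100,135,180);P("ket handle",110,140,230);P("kh end",190,240,120)
E
python3 m.py
```

```text
amber [534.5 306.6 197.3] reproj [0.2 0. ] [-0.2 -0. ]
oil [447.4 284.9 147.6] reproj [0.1 0. ] [-0.1 -0. ]
dark [364.8 294.7 188.7] reproj [0.2 0. ] [-0.2 -0. ]
smalldark [326.  192.3 121.3] reproj [-0.1 -0. ] [0.1 0. ]
carrier panel top corner -x back [536.2 188.2  72.2] reproj [-0.2 -0. ] [0.2 0. ]
divider top back [510.8 128.   49.2] reproj [-0.1 -0. ] [0.1 0. ]
panel-x top [535.5 186.7  80. ]
panel-x top [465.5 204.7  80. ]
panel+x top [503.5  54.   80. ]
panel+x top [431.5  73.5  80. ]
plate [684.3 105.1  73. ]
plate [700.4 -11.9  73. ]
plate [639.6 -24.2  73. ]
plate [622.2  95.5  73. ]
grip ends [657.8  76.1 160. ]
grip ends [665.7   6.5 160. ]
tray [584.7 -15.8  16. ]
tray [ 588.1 -198.5   16. ]
tray [ 350.2 -198.3   16. ]
tray [346.4 -17.   16. ]
mug [417.2 -97.9  94. ]
kettle lid [675.8 292.9 180. ]
ket handle [660.7 273.9 230. ]
kh end [609.1 239.9 120. ]
```

Emit:
drive_tool:
  rows:
    - {"dz": 45}
    - {"dz": 45,"dy": 20}
    - {"dz": 45,"dx": 10,"dy": 46,"turn": 0.06}
    - {"dz": 35,"dx": 10,"dy": 48,"turn": 0.06}
    - {"dx": 10,"dy": 48,"turn": 0.06}
    - {"dx": 10,"dy": 48,"turn": 0.06}
    - {"dx": 10,"dy": 48,"turn": 0.06}
    - {"dx": 10,"dy": 48,"turn": 0.06}
    - {"dx": 10,"dy": 48,"turn": 0.06}
    - {"dx": 10,"dy": 48,"turn": 0.06}
    - {"dx": 10,"dy": 48,"turn": 0.06}
    - {"dx": 10,"dy": 48,"turn": 0.06}
    - {"dx": 10,"dy": 48,"turn": 0.06}
    - {"dx": 10,"dy": 48,"turn": 0.06}
    - {"dx": 10,"dy": 48,"turn": 0.06}
    - {"dx": 10,"dy": 48,"turn": 0.06}
    - {"dx": 10,"dy": 48,"turn": 0.03}
    - {"dx": 10,"dy": 48}
    - {"claw": 120}
    - {"claw": 120}

```text
validation failed for argument at $.ro...
```

```bash
python3 - <<'E'
from h import *
c=cam("wrist","w1.png"); print(c["eye"],c["rotation"].round(2).tolist())
s=manip.observe();print(s["eef_pos"],s["gripper_width"],s["q"].round(2))
for n,p in dict(amber=(534,307,197),dark=(365,295,189),car=(484,130,80)).items():print(n,proj(c,p).round(0))
E
```

```text
[ 351.30461225 -551.0392526   383.25497378] [[0.43, -0.87, -0.25], [-0.9, -0.41, -0.12], [-0.0, 0.28, -0.96]]
[ 280.05731367 -586.06181677  238.69183837] 95.1018638839064 [-1.21  0.12  1.65 -0.    1.37 -0.08]
amber [-7903. -6438.]
dark [-2973. -1567.]
car [-806. -732.]
```

View pics/w1.png

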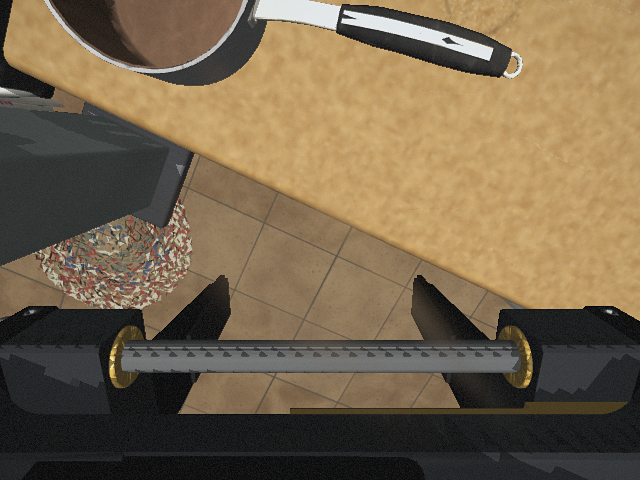

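Emit:
drive_tool:
  rows:
    - {"dx": 0,"dy": 0,"dz": 45,"turn": 0,"claw": 0}
    - {"dx": 0,"dy": 20,"dz": 45,"turn": 0,"claw": 0}
    - {"dx": 12,"dy": 46,"dz": 45,"turn": 0.06,"claw": 0}
    - {"dx": 12,"dy": 46,"dz": 45,"turn": 0.06,"claw": 0}
    - {"dx": 14,"dy": 46,"dz": 10,"turn": 0.06,"claw": 0}
    - {"dx": 14,"dy": 46,"dz": 0,"turn": 0.06,"claw": 0}
    - {"dx": 14,"dy": 46,"dz": 0,"turn": 0.06,"claw": 0}
    - {"dx": 14,"dy": 46,"dz": 0,"turn": 0.06,"claw": 0}
    - {"dx": 14,"dy": 46,"dz": 0,"turn": 0.06,"claw": 0}
    - {"dx": 14,"dy": 46,"dz": 0,"turn": 0.06,"claw": 0}
    - {"dx": 14,"dy": 46,"dz": 0,"turn": 0.06,"claw": 0}
    - {"dx": 14,"dy": 46,"dz": 0,"turn": 0.06,"claw": 0}
    - {"dx": 14,"dy": 46,"dz": 0,"turn": 0.06,"claw": 0}
    - {"dx": 14,"dy": 46,"dz": 0,"turn": 0.06,"claw": 0}
    - {"dx": 14,"dy": 46,"dz": 0,"turn": 0.06,"claw": 0}
    - {"dx": 12,"dy": 22,"dz": 0,"turn": 0.06,"claw": 0}
    - {"dx": 0,"dy": 0,"dz": 0,"turn": 0.033,"claw": 120}
    - {"dx": 0,"dy": 0,"dz": 0,"turn": 0,"claw": 120}
    - {"dx": 0,"dy": 0,"dz": 0,"turn": 0,"claw": 120}

```text
t: 2.52
eef_pos: [468.9, 48.5, 425.7]
orientation: [0.0, 0.992, -0.127, 0.0]
ft_force: [0.1, 0.3, 0.6]
gripper_width: 70.4
```

```bash
python3 - <<'E'
from h import *
c=cam("wrist","w2.png"); print(c["eye"],c["rotation"].round(2).tolist(),c["K"][0,0])
s=manip.observe();print(s["eef_pos"],s["gripper_width"],s["q"].round(2),s["orientation"])
for n,p in dict(amber=(534,307,197),dark=(365,295,189),car=(484,130,80)).items():print(n,proj(c,p).round(0))
E
```

```text
[488.4010802  126.31403311 570.37608915] [[0.97, -0.24, -0.07], [-0.25, -0.93, -0.27], [0.0, 0.28, -0.96]] 356.31660448360236
[468.95275416  48.49286262 425.7338176 ] 66.39172258134785 [-0.01 -0.33  1.76 -0.    1.71  0.24] [ 4.54392789e-05  9.91949250e-01 -1.26635914e-01  1.70339816e-04]
amber [318. -89.]
dark [144. -12.]
car [316. 135.]
```

View pics/w2.png

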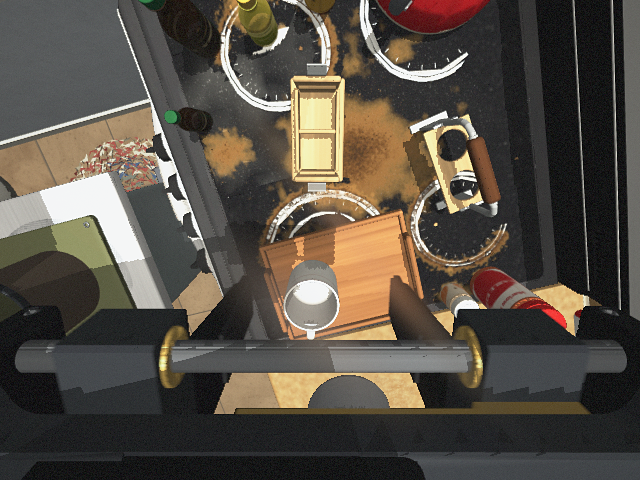

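```bash
python3 - <<'E'
from h import *
c=load("w2.png")
cv2.imwrite("pics/c3.png",cv2.resize(c["img"][60:200,280:360],None,fx=4,fy=4,interpolation=cv2.INTER_CUBIC)[:,:,::-1])
cv2.imwrite("pics/c4.png",cv2.resize(c["img"][60:200,280:510],None,fx=1,fy=1)[:,:,::-1])
A=cv2.resize(c["img"][60:210,280:360],None,fx=4,fy=4,interpolation=cv2.INTER_CUBIC)
B=cv2.resize(c["img"][90:240,405:515],None,fx=4,fy=4,interpolation=cv2.INTER_CUBIC)
cv2.imwrite("pics/c3.png",np.hstack([A,B])[:,:,::-1])
E
```

```text
(no output)
```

View pics/c3.png

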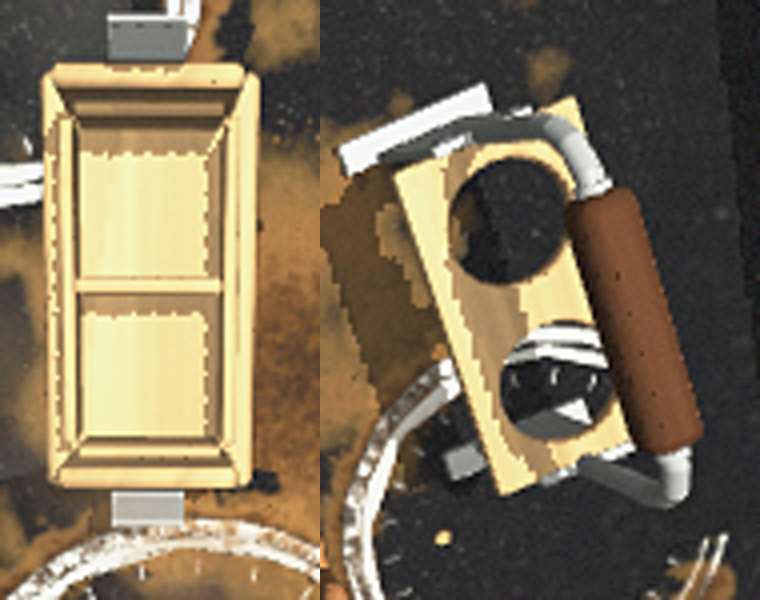

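```bash
cat > m2.py <<'E'
from m import *
print("-----")
c=load("w2.png")
A=lambda u,v,z:atz(c,u/4+280,v/4+60,z)
p1,p2=A(149,77,80),A(150,476,80); print("panel ctrs",p1,p2,"mid",(p1+p2)/2,"len",np.linalg.norm(p1-p2),"yaw",np.degrees(np.arctan2(*(p2-p1)[1::-1])))
print("divider",A(150,286,48),"well width",np.linalg.norm(A(78,286,48)-A(222,286,48)))
h1,h2=A(149,28,105),A(148,505,105);print("hooks mid",(h1+h2)/2)
p=tri([(c,150/4+280,286/4+60),T(347-4,374+36)]);print("div tri",p)
G=lambda u,v:(c,u/4+325,v/4+90)
print("grip tri",tri([G(639,319),T(455,156)]))
e1,e2=atz(*G(607,190),152),atz(*G(672,448),152);print("grip ends",e1,e2,(e1+e2)/2,np.degrees(np.arctan2(*(e2-e1)[1::-1])),np.linalg.norm(e2-e1))
holes=[atz(*G(510,222),76),atz(*G(556,381),76)];print("holes",holes,(holes[0]+holes[1])/2,np.degrees(np.arctan2(*(holes[1]-holes[0])[1::-1])))
E
python3 m2.py|sed -n '/-----/,$p'
```

```text
-----
panel ctrs [503.03316941 195.1124269   80.        ] [471.53050363  74.03603853  80.        ] mid [487.28183652 134.57423272  80.        ] len 125.1075927830083 yaw -104.58432410080928
divider [487.20028748 134.41816916  48.        ] well width 50.43727756643254
hooks mid [487.54039699 136.19448901 105.        ]
div tri [485.72462865 136.48125249 -40.31519463]
grip tri [664.9411767   41.73481942 147.89117153]
grip ends [659.63359455  81.28008171 152.        ] [668.55452578   3.06487633 152.        ] [664.09406017  42.17247902 152.        ] -83.49317770761792 78.72230538675291
holes [array([657.88252298,  71.01442639,  76.        ]), array([665.25390572,  14.22996804,  76.        ])] [661.56821435  42.62219721  76.        ] -82.60360269370926
```

Emit:
drive_tool:
  rows:
    - {"dx": -5,"dy": 45,"dz": 0,"turn": 0,"claw": 120}
    - {"dx": -5,"dy": 45,"dz": 0,"turn": 0,"claw": 120}
    - {"dx": -5,"dy": 45,"dz": 0,"turn": 0,"claw": 120}
    - {"dx": -4,"dy": 40,"dz": 0,"turn": 0,"claw": 120}
    - {"dx": 0,"dy": 0,"dz": 0,"turn": 0,"claw": 120}
    - {"dx": 0,"dy": 0,"dz": 0,"turn": 0,"claw": 120}

```text
t: 3.32
eef_pos: [450.3, 223.6, 425.7]
orientation: [0.0, 0.992, -0.126, 0.0]
ft_force: [-0.2, -0.2, -1.2]
gripper_width: 50.4
```

```bash
python3 - <<'E'
from h import *
c=cam("wrist","w3.png");print(manip.observe()["eef_pos"])
hsv=cv2.cvtColor(c["img"],cv2.COLOR_RGB2HSV)
for n,p,h0,h1 in(("amber",(534.5,306.6,197),22,35),("dark",(364.8,294.7,188),55,85)):
    u,v=proj(c,p);print(n,u,v)
    m=cv2.inRange(hsv,(h0,110,90),(h1,255,255));m[:,:max(0,int(u)-35)]=0;m[:,int(u)+35:]=0;m[:max(0,int(v)-35)]=0;m[int(v)+35:]=0
    k,_,st,ce=cv2.connectedComponentsWithStats(m)
    for i in range(1,k):
        if st[i,4]>40:print(st[i],ce[i],atz(c,*ce[i],p[2]))
cv2.imwrite("pics/w3c.png",cv2.resize(c["img"][:300],None,fx=1.25,fy=1.25)[:,:,::-1])
E
```

```text
[450.37520582 223.33226558 425.69505677]
amber 381.88353575328443 114.64283910276977
[371 102  23  24 407] [382.00982801 113.75675676] [534.78953782 307.37880595 197.        ]
dark 225.18556312957548 169.48106576941234
[214 158  22  22 374] [224.38235294 168.68181818] [364.24887003 295.6997687  188.        ]
```

View pics/w3c.png

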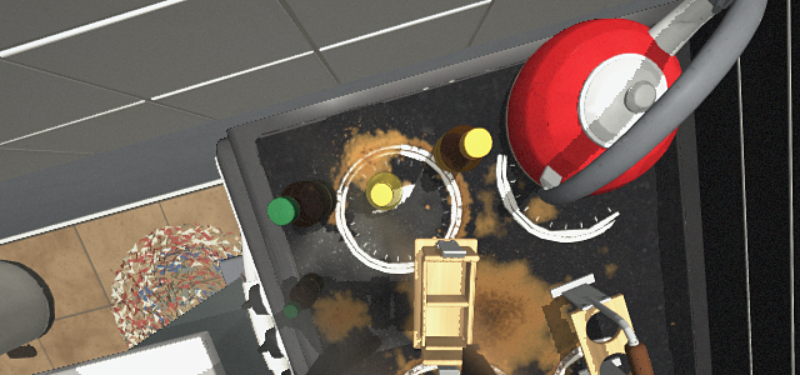

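Emit:
drive_tool:
  rows:
    - {"dx": -43,"dy": 36,"dz": 0,"turn": 0,"claw": 120}
    - {"dx": -43,"dy": 36,"dz": 0,"turn": 0,"claw": 120}
    - {"dx": 0,"dy": 0,"dz": -50,"turn": 0,"claw": 120}
    - {"dx": 0,"dy": 0,"dz": -50,"turn": 0,"claw": 120}
    - {"dx": 0,"dy": 0,"dz": -50,"turn": 0,"claw": 120}
    - {"dx": 0,"dy": 0,"dz": -20,"turn": 0,"claw": 120}
    - {"dx": 0,"dy": 0,"dz": 0,"turn": 0,"claw": 120}
    - {"dx": 0,"dy": 0,"dz": 0,"turn": 0,"claw": 120}

```text
t: 4.38
eef_pos: [365.4, 296.7, 258.3]
orientation: [-0.001, 0.992, -0.126, 0.002]
ft_force: [-0.3, -0.2, 0.5]
gripper_width: 50.3
```

```bash
python3 - <<'E'
from h import *
c=load("w3.png")
print("w3 divider back guess",atz(c,356,237.6,48), proj(c,(487.2,134.5,48)))
g=cv2.cvtColor(c["img"],cv2.COLOR_RGB2HSV)
m=cv2.inRange(g,(15,60,150),(30,200,255));m[:180]=0;m[290:]=0;m[:,:330]=0;m[:,385:]=0
ct=max(cv2.findContours(m,0,2)[0],key=cv2.contourArea);print(cv2.minAreaRect(ct))
for p in((503,195.1,80),(471.5,74,80)):print(proj(c,p))
s=manip.observe();print(s["eef_pos"],s["q"].round(2))
E
```

```text
w3 divider back guess [486.12907853 145.32371067  48.        ] [358.263767   244.01691077]
((357.5, 233.5), (89.0, 53.0), 90.0)
[362.04023825 207.65231972]
[359.22751978 290.24193726]
[365.41602734 296.74819806 258.26951969] [ 0.57 -0.3   2.02 -0.    1.42  0.82]
```

Emit:
drive_tool:
  rows:
    - {"dx": -1,"dy": -1.5,"dz": -25,"turn": 0,"claw": 120}
    - {"dx": 0,"dy": 0,"dz": -25,"turn": 0,"claw": 120}
    - {"dx": 0,"dy": 0,"dz": -22,"turn": 0,"claw": 120}
    - {"dx": 0,"dy": 0,"dz": 0,"turn": 0,"claw": 120}
    - {"dx": 0,"dy": 0,"dz": 0,"turn": 0,"claw": 160}
    - {"dx": 0,"dy": 0,"dz": 0,"turn": 0,"claw": 255}
    - {"dx": 0,"dy": 0,"dz": 0,"turn": 0,"claw": 255}
    - {"dx": 0,"dy": 0,"dz": 0,"turn": 0,"claw": 255}
    - {"dx": 0,"dy": 0,"dz": 0,"turn": 0,"claw": 255}
    - {"dx": 0,"dy": 0,"dz": 0,"turn": 0,"claw": 255}

```text
t: 5.62
eef_pos: [363.6, 295.2, 184.5]
orientation: [-0.0, 0.992, -0.126, 0.001]
ft_force: [-0.1, 0.6, 5.2]
gripper_width: 22.6
```

Emit:
drive_tool:
  rows:
    - {"dx": 0,"dy": 0,"dz": 10,"turn": 0,"claw": 255}
    - {"dx": 0,"dy": 0,"dz": 25,"turn": 0,"claw": 255}
    - {"dx": 0,"dy": 0,"dz": 35,"turn": 0,"claw": 255}
    - {"dx": 0,"dy": 0,"dz": 35,"turn": 0,"claw": 255}
    - {"dx": 0,"dy": 0,"dz": 25,"turn": 0,"claw": 255}
    - {"dx": 0,"dy": 0,"dz": 10,"turn": 0,"claw": 255}
    - {"dx": 6,"dy": -10,"dz": 0,"turn": 0,"claw": 255}
    - {"dx": 15,"dy": -25,"dz": 0,"turn": 0,"claw": 255}
    - {"dx": 20,"dy": -32,"dz": 0,"turn": 0,"claw": 255}
    - {"dx": 20,"dy": -32,"dz": 0,"turn": 0,"claw": 255}
    - {"dx": 20,"dy": -32,"dz": 0,"turn": 0,"claw": 255}
    - {"dx": 18,"dy": -30,"dz": 0,"turn": 0,"claw": 255}
    - {"dx": 12,"dy": -20,"dz": 0,"turn": 0,"claw": 255}
    - {"dx": 5,"dy": -8,"dz": 0,"turn": 0,"claw": 255}
    - {"dx": 0,"dy": 0,"dz": 0,"turn": 0,"claw": 255}
    - {"dx": 0,"dy": 0,"dz": 0,"turn": 0,"claw": 255}

```text
t: 7.62
eef_pos: [478.7, 106.4, 323.1]
orientation: [-0.0, 0.992, -0.125, -0.0]
ft_force: [-0.1, 0.5, -1.9]
gripper_width: 23.2
```

```bash
python3 - <<'E'
from h import *
c=cam("wrist","w4.png");s=manip.observe();p=s["eef_pos"];print(p,s["ft_force"],s["gripper_width"])
d=np.array([-.25,-.968]);n=np.array([.968,-.25]);cc=np.array([487.2,134.5])
im=c["img"][:,:,::-1].copy()
im=cv2.resize(im,None,fx=1.25,fy=1.25)
def pt(x,y,z,col):
    u=proj(c,[*(cc+x*d+y*n),z])*1.25;cv2.circle(im,tuple(int(round(i)) for i in u),1,col,-1)
for sx in(-1,1):
  for x in(59.5,67):
    for y in(-31,31):pt(sx*x,y,80,(255,0,255))
  for y in(-26,26):
    for x in(3,55):pt(sx*x,y,48,(255,0,0))
for z in(0,60,103):
    u=proj(c,[p[0],p[1],p[2]-184.5+z])*1.25;cv2.circle(im,tuple(int(round(i)) for i in u),2,(0,255,0),-1)
cv2.imwrite("pics/w4c.png",im[:600])
E
```

```text
[478.72409777 106.49559863 323.3436364 ] [-0.27084785  0.41949207 -2.3232212 ] 22.860553624821456
```

View pics/w4c.png

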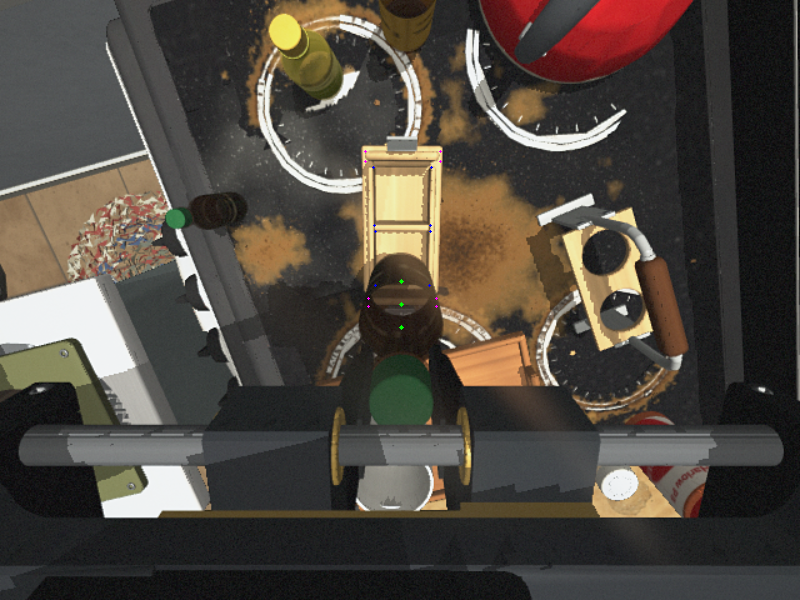

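```bash
python3 - <<'E'
from h import *
c=load("w4.png");d=np.array([-.25,-.968]);n=np.array([.968,-.25]);cc=np.array([487.2,134.5])
g=cv2.cvtColor(c["img"],cv2.COLOR_RGB2GRAY)
P=lambda x,y,z:proj(c,[*(cc+x*d+y*n),z]).round(1)
print("panel -67,-59.5",P(-67,0,80),P(-59.5,0,80),"div",P(-3,0,48),P(3,0,48))
print("walls x=-30:",[P(-30,y,48)[0] for y in(-31,-26,26,31)],P(-30,0,48)[1])
col=g[:,312:330].mean(1).round().astype(int)
print(112,col[112:136]);print(170,col[170:196])
print(284,g[150:154,284:360].mean(0).round().astype(int))
E
```

```text
panel -67,-59.5 [322.  120.9] [322.  128.5] div [321.8 179.8] [321.8 185. ]
walls x=-30: [np.float64(294.8), np.float64(299.1), np.float64(344.5), np.float64(348.8)] 156.1
112 [105 120 120 120 118 117 117 124 157 114 139 191 225 213 196 165  62 124
 134 125 110  86 151 147]
170 [224 224 224 224 225 226 155  98 101 117 225 230 221 205 140 148 191 223
 220 220 220 219 219 218 218 218]
284 [234 224 222 208 196 178 182 214 166 142 114 198 225 214 156  77 128 231
 226 224 224 224 224 224 225 226 230 230 229 230 232 234 232 228 226 224
 224 225 225 224 224 222 222 222 222 222 220 222 224 222 220 222 224 226
 157 140 145 144  78  70 146 203 226 201 160 232 229 223 196  99 117 116
 123 118 120 119]
```

Emit:
drive_tool:
  rows:
    - {"dx": 1.2,"dy": 0,"dz": -15,"turn": 0,"claw": 255}
    - {"dx": 0,"dy": 0,"dz": -30,"turn": 0,"claw": 255}
    - {"dx": 0,"dy": 0,"dz": -20,"turn": 0,"claw": 255}
    - {"dx": 0,"dy": 0,"dz": -12,"turn": 0,"claw": 255}
    - {"dx": 0,"dy": 0,"dz": -8,"turn": 0,"claw": 255}
    - {"dx": 0,"dy": 0,"dz": -8,"turn": 0,"claw": 255}
    - {"dx": 0,"dy": 0,"dz": -8,"turn": 0,"claw": 255}
    - {"dx": 0,"dy": 0,"dz": 0,"turn": 0,"claw": 255}

```text
t: 8.68
eef_pos: [480.1, 105.8, 222.0]
orientation: [0.0, 0.992, -0.126, -0.001]
ft_force: [0.4, -0.8, -2.2]
gripper_width: 22.9
```

No contact at 10 mm into the well; continuing.

Emit:
drive_tool:
  rows:
    - {"dx": 0,"dy": 0.5,"dz": -8,"turn": 0,"claw": 255}
    - {"dx": 0,"dy": 0,"dz": -8,"turn": 0,"claw": 255}
    - {"dx": 0,"dy": 0,"dz": -7,"turn": 0,"claw": 255}
    - {"dx": 0,"dy": 0,"dz": -3,"turn": 0,"claw": 255}
    - {"dx": 0,"dy": 0,"dz": -2,"turn": 0,"claw": 255}
    - {"dx": 0,"dy": 0,"dz": 0,"turn": 0,"claw": 255}
    - {"dx": 0,"dy": 0,"dz": 0,"turn": 0,"claw": 255}

```text
t: 9.55
eef_pos: [480.5, 106.4, 194.9]
orientation: [-0.0, 0.992, -0.126, 0.0]
ft_force: [-0.3, -0.4, -3.1]
gripper_width: 23.1
```

Emit:
drive_tool:
  rows:
    - {"dx": 0,"dy": 0,"dz": -1,"turn": 0,"claw": 255}
    - {"dx": 0,"dy": 0,"dz": -1,"turn": 0,"claw": 255}
    - {"dx": 0,"dy": 0,"dz": -1,"turn": 0,"claw": 255}
    - {"dx": 0,"dy": 0,"dz": 0,"turn": 0,"claw": 255}

```text
t: 10.05
eef_pos: [480.8, 106.4, 192.6]
orientation: [-0.0, 0.992, -0.126, 0.001]
ft_force: [-0.7, 0.4, 3.9]
gripper_width: 23.0
```

Emit:
drive_tool:
  rows:
    - {"dx": 0,"dy": 0,"dz": 0,"turn": 0,"claw": 210}
    - {"dx": 0,"dy": 0,"dz": 0,"turn": 0,"claw": 140}
    - {"dx": 0,"dy": 0,"dz": 0,"turn": 0,"claw": 130}
    - {"dx": 0,"dy": 0,"dz": 0,"turn": 0,"claw": 130}
    - {"dx": 0,"dy": 0,"dz": 15,"turn": 0,"claw": 130}
    - {"dx": 0,"dy": 0,"dz": 35,"turn": 0,"claw": 130}
    - {"dx": 0,"dy": 0,"dz": 45,"turn": 0,"claw": 130}
    - {"dx": 11,"dy": 40,"dz": 0,"turn": 0,"claw": 130}
    - {"dx": 11,"dy": 40,"dz": 0,"turn": 0,"claw": 130}
    - {"dx": 11,"dy": 40,"dz": 0,"turn": 0,"claw": 130}
    - {"dx": 11,"dy": 40,"dz": 0,"turn": 0,"claw": 130}
    - {"dx": 10,"dy": 40,"dz": 0,"turn": 0,"claw": 130}
    - {"dx": 0,"dy": 0,"dz": -30,"turn": 0,"claw": 120}
    - {"dx": 0,"dy": 0,"dz": 0,"turn": 0,"claw": 120}
    - {"dx": 0,"dy": 0,"dz": 0,"turn": 0,"claw": 120}

```text
t: 11.92
eef_pos: [534.7, 306.2, 257.9]
orientation: [-0.0, 0.992, -0.126, 0.001]
ft_force: [1.0, 0.3, 0.5]
gripper_width: 50.2
```

Emit:
drive_tool:
  rows:
    - {"dx": 0,"dy": 0.8,"dz": -25,"turn": 0,"claw": 120}
    - {"dx": 0,"dy": 0,"dz": -25,"turn": 0,"claw": 120}
    - {"dx": 0,"dy": 0,"dz": -15,"turn": 0,"claw": 120}
    - {"dx": 0,"dy": 0,"dz": 0,"turn": 0,"claw": 120}
    - {"dx": 0,"dy": 0,"dz": 0,"turn": 0,"claw": 160}
    - {"dx": 0,"dy": 0,"dz": 0,"turn": 0,"claw": 255}
    - {"dx": 0,"dy": 0,"dz": 0,"turn": 0,"claw": 255}
    - {"dx": 0,"dy": 0,"dz": 0,"turn": 0,"claw": 255}
    - {"dx": 0,"dy": 0,"dz": 0,"turn": 0,"claw": 255}
    - {"dx": 0,"dy": 0,"dz": 0,"turn": 0,"claw": 255}

```text
t: 13.18
eef_pos: [534.7, 307.3, 192.3]
orientation: [-0.0, 0.992, -0.126, 0.001]
ft_force: [0.1, -0.5, 2.9]
gripper_width: 21.5
```

Emit:
drive_tool:
  rows:
    - {"dx": 0,"dy": 0,"dz": 10,"turn": 0,"claw": 255}
    - {"dx": 0,"dy": 0,"dz": 25,"turn": 0,"claw": 255}
    - {"dx": 0,"dy": 0,"dz": 40,"turn": 0,"claw": 255}
    - {"dx": 0,"dy": 0,"dz": 40,"turn": 0,"claw": 255}
    - {"dx": 0,"dy": 0,"dz": 18,"turn": 0,"claw": 255}
    - {"dx": -3,"dy": -11,"dz": 0,"turn": 0,"claw": 255}
    - {"dx": -7,"dy": -25,"dz": 0,"turn": 0,"claw": 255}
    - {"dx": -9,"dy": -32,"dz": 0,"turn": 0,"claw": 255}
    - {"dx": -9,"dy": -32,"dz": 0,"turn": 0,"claw": 255}
    - {"dx": -7,"dy": -25,"dz": 0,"turn": 0,"claw": 255}
    - {"dx": -4,"dy": -14,"dz": 0,"turn": 0,"claw": 255}
    - {"dx": -1,"dy": -6,"dz": 0,"turn": 0,"claw": 255}
    - {"dx": 0,"dy": 0,"dz": 0,"turn": 0,"claw": 255}
    - {"dx": 0,"dy": 0,"dz": 0,"turn": 0,"claw": 255}

```text
t: 14.92
eef_pos: [494.5, 162.7, 324.4]
orientation: [-0.0, 0.992, -0.125, -0.0]
ft_force: [-0.0, 0.0, -3.2]
gripper_width: 22.1
```

```bash
python3 - <<'E'
from h import *
c=cam("wrist","w5.png");d=np.array([-.25,-.968]);n=np.array([.968,-.25]);cc=np.array([487.2,134.5])
t=cam("top","top2.png");a=dict(np.load("pics/top.png.npz"))
df=cv2.absdiff(t["img"],a["img"]).max(2)
print("carrier-region changed px in top:",(df[245:285,258:270]>25).sum())
g=cv2.cvtColor(c["img"],cv2.COLOR_RGB2GRAY);s=manip.observe();print(s["eef_pos"])
P=lambda x,y,z:proj(c,[*(cc+x*d+y*n),z]).round(1)
print("panel",P(-67,0,80),P(-59.5,0,80),P(-63,-31,80),P(-63,31,80))
v0=int(P(-67,0,80)[1]);u0=int(P(-63,0,80)[0])
print(v0-8,g[v0-8:v0+24,u0-6:u0+7].mean(1).round().astype(int))
vm=int(P(-63,0,80)[1]);print(u0-40,g[vm-1:vm+2,u0-40:u0+40].mean(0).round().astype(int))
E
```

```text
carrier-region changed px in top: 380
[494.46071936 162.70673262 324.52859347]
panel [320.7 178. ] [320.7 184.9] [292.1 181.7] [349.2 181.7]
170 [127 248 246 101 129 134 132 132 132 136 212 231 219 194 107 161 162 196
 234 230 229 229 228 228 228 227 228 228 228 227 229 231]
280 [ 74  74  79  89 109 125  70  69  64  90 188 152 160 207 214 214 215 216
 217 216 217 218 219 219 218 197 222 223 227 225 200 198 199 222 223 224
 226 227 204 208 211 232 231 232 232 209 211 212 232 226 221 220 222 225
 227 229 230 231 231 231 232 233 234 236 237 236 233 212 196 239 225  81
  77  72  62  76  77  52  58  62]
```

Emit:
drive_tool:
  rows:
    - {"dx": 0,"dy": 0,"dz": -15,"turn": 0,"claw": 255}
    - {"dx": 0,"dy": 0,"dz": -30,"turn": 0,"claw": 255}
    - {"dx": 0,"dy": 0,"dz": -20,"turn": 0,"claw": 255}
    - {"dx": 0,"dy": 0,"dz": -12,"turn": 0,"claw": 255}
    - {"dx": 0,"dy": 0,"dz": -8,"turn": 0,"claw": 255}
    - {"dx": 0,"dy": 0,"dz": -8,"turn": 0,"claw": 255}
    - {"dx": 0,"dy": 0,"dz": 0,"turn": 0,"claw": 255}

```text
t: 15.9
eef_pos: [494.2, 162.1, 231.3]
orientation: [0.0, 0.992, -0.126, -0.0]
ft_force: [0.4, 0.0, -2.5]
gripper_width: 21.9
```

Emit:
drive_tool:
  rows:
    - {"dx": 0,"dy": 0.4,"dz": -7,"turn": 0,"claw": 255}
    - {"dx": 0,"dy": 0,"dz": -7,"turn": 0,"claw": 255}
    - {"dx": 0,"dy": 0,"dz": -7,"turn": 0,"claw": 255}
    - {"dx": 0,"dy": 0,"dz": -5,"turn": 0,"claw": 255}
    - {"dx": 0,"dy": 0,"dz": -2,"turn": 0,"claw": 255}
    - {"dx": 0,"dy": 0,"dz": -1,"turn": 0,"claw": 255}
    - {"dx": 0,"dy": 0,"dz": 0,"turn": 0,"claw": 255}
    - {"dx": 0,"dy": 0,"dz": 0,"turn": 0,"claw": 255}

```text
t: 16.9
eef_pos: [494.5, 162.6, 202.9]
orientation: [-0.0, 0.992, -0.126, 0.0]
ft_force: [-0.1, -0.0, -2.7]
gripper_width: 22.0
```

Emit:
drive_tool:
  rows:
    - {"dx": 0,"dy": 0,"dz": -1,"turn": 0,"claw": 255}
    - {"dx": 0,"dy": 0,"dz": -1,"turn": 0,"claw": 255}
    - {"dx": 0,"dy": 0,"dz": -1,"turn": 0,"claw": 255}
    - {"dx": 0,"dy": 0,"dz": 0,"turn": 0,"claw": 255}

```text
t: 17.4
eef_pos: [494.6, 162.7, 200.3]
orientation: [-0.0, 0.992, -0.126, 0.0]
ft_force: [-0.9, -0.1, 0.5]
gripper_width: 21.6
```

Emit:
drive_tool:
  rows:
    - {"dx": 0,"dy": 0,"dz": 0,"turn": 0,"claw": 210}
    - {"dx": 0,"dy": 0,"dz": 0,"turn": 0,"claw": 140}
    - {"dx": 0,"dy": 0,"dz": 0,"turn": 0,"claw": 130}
    - {"dx": 0,"dy": 0,"dz": 0,"turn": 0,"claw": 130}
    - {"dx": 0,"dy": 0,"dz": 15,"turn": 0,"claw": 130}
    - {"dx": 0,"dy": 0,"dz": 35,"turn": 0,"claw": 130}
    - {"dx": 0,"dy": 0,"dz": 40,"turn": 0,"claw": 100}
    - {"dx": 34,"dy": -24,"dz": 0,"turn": 0.075,"claw": 100}
    - {"dx": 34,"dy": -24,"dz": 0,"turn": 0.075,"claw": 100}
    - {"dx": 34,"dy": -24,"dz": 0,"turn": 0.075,"claw": 100}
    - {"dx": 34,"dy": -24,"dz": 0,"turn": 0.075,"claw": 100}
    - {"dx": 34,"dy": -24,"dz": 0,"turn": 0.075,"claw": 100}
    - {"dx": 0,"dy": 0,"dz": -40,"turn": 0,"claw": 100}
    - {"dx": 0,"dy": 0,"dz": -25,"turn": 0,"claw": 100}
    - {"dx": 0,"dy": 0,"dz": 0,"turn": 0,"claw": 100}
    - {"dx": 0,"dy": 0,"dz": 0,"turn": 0,"claw": 100}

```text
t: 19.4
eef_pos: [665.1, 42.6, 226.7]
orientation: [0.0, 0.998, 0.062, 0.001]
ft_force: [0.2, 0.2, 1.6]
gripper_width: 57.6
```

```bash
python3 - <<'E'
from h import *
c=cam("wrist","w6.png");s=manip.observe();print(s["eef_pos"])
hsv=cv2.cvtColor(c["img"],cv2.COLOR_RGB2HSV)
m=cv2.inRange(hsv,(3,90,30),(14,220,150))
k,_,st,ce=cv2.connectedComponentsWithStats(m)
print([(st[i],ce[i].round(1),atz(c,*ce[i],155).round(1)) for i in range(1,k) if st[i,4]>300])
print("pred grip",proj(c,(664.5,42,152)),proj(c,(660,80,152)))
cv2.imwrite("pics/w6c.png",c["img"][:,:,::-1])
E
```

```text
[665.34834526  42.68830179 227.1805794 ]
[(array([   0,    0,   67,   70, 1138], dtype=int32), array([35.7, 24.8]), array([497., 161., 155.])), (array([ 56,   0,  43,  26, 316], dtype=int32), array([76.5,  9.1]), array([519.2, 171.2, 155. ])), (array([  40,   94,   59,   63, 1252], dtype=int32), array([ 66.7, 121.5]), array([509.7, 113.1, 155. ])), (array([178, 131,  40,  44, 530], dtype=int32), array([198. , 153.1]), array([584.9, 104.5, 155. ])), (array([ 298,  205,   32,  117, 1661], dtype=int32), array([312.5, 269.4]), array([660.4,  40.1, 155. ])), (array([  10,  229,  256,   80, 2047], dtype=int32), array([184.1, 260.7]), array([577.9,  36.1, 155. ])), (array([  0, 244,  31,  70, 775], dtype=int32), array([ 16.3, 278.5]), array([469.8,  10.6, 155. ])), (array([305, 374,  52,  24, 316], dtype=int32), array([329.2, 380.8]), array([682.1, -42.9, 155. ]))]
pred grip [319.15115175 265.7281613 ] [319.35888998 208.11851492]
```

View pics/w6c.png

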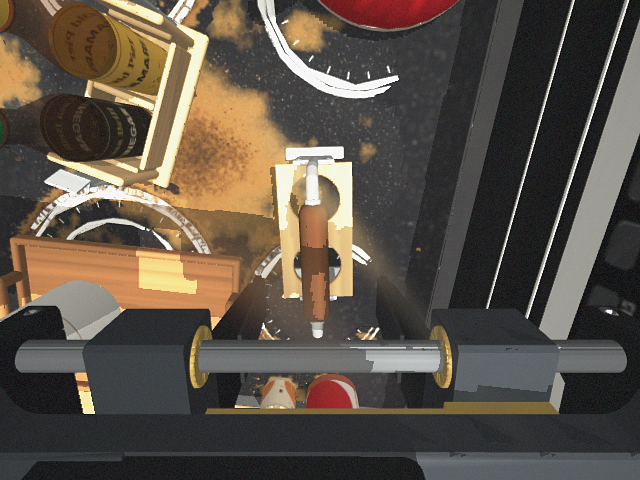

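Emit:
drive_tool:
  rows:
    - {"dx": -2.6,"dy": 0.5,"dz": -25,"turn": 0.03,"claw": 100}
    - {"dx": 0,"dy": 0,"dz": -25,"turn": 0,"claw": 100}
    - {"dx": 0,"dy": 0,"dz": -19,"turn": 0,"claw": 100}
    - {"dx": 0,"dy": 0,"dz": 0,"turn": 0,"claw": 130}
    - {"dx": 0,"dy": 0,"dz": 0,"turn": 0,"claw": 180}
    - {"dx": 0,"dy": 0,"dz": 0,"turn": 0,"claw": 255}
    - {"dx": 0,"dy": 0,"dz": 0,"turn": 0,"claw": 255}
    - {"dx": 0,"dy": 0,"dz": 0,"turn": 0,"claw": 255}
    - {"dx": 0,"dy": 0,"dz": 0,"turn": 0,"claw": 255}
    - {"dx": 0,"dy": 0,"dz": 0,"turn": 0,"claw": 255}

```text
t: 20.7
eef_pos: [662.1, 43.1, 156.2]
orientation: [0.0, 0.997, 0.076, 0.0]
ft_force: [-0.5, -0.1, 2.4]
gripper_width: 18.0
```

Emit:
drive_tool:
  rows:
    - {"dx": 0,"dy": 0,"dz": 10,"turn": 0,"claw": 255}
    - {"dx": 0,"dy": 0,"dz": 30,"turn": 0,"claw": 255}
    - {"dx": -20,"dy": 0,"dz": 20,"turn": 0,"claw": 255}
    - {"dx": -30,"dy": 0,"dz": 30,"turn": 0,"claw": 255}
    - {"dx": -12,"dy": 0,"dz": 35,"turn": 0,"claw": 255}
    - {"dx": 0,"dy": 0,"dz": 30,"turn": 0,"claw": 255}
    - {"dx": -15,"dy": 12,"dz": 0,"turn": -0.05,"claw": 255}
    - {"dx": -24,"dy": 19,"dz": 0,"turn": -0.1,"claw": 255}
    - {"dx": -24,"dy": 20,"dz": 0,"turn": -0.1,"claw": 255}
    - {"dx": -24,"dy": 20,"dz": 0,"turn": -0.1,"claw": 255}
    - {"dx": -17,"dy": 14,"dz": 0,"turn": -0.05,"claw": 255}
    - {"dx": -9,"dy": 6,"dz": 0,"turn": -0.005,"claw": 255}
    - {"dx": 0,"dy": 0,"dz": 0,"turn": 0,"claw": 255}
    - {"dx": 0,"dy": 0,"dz": 0,"turn": 0,"claw": 255}

```text
t: 22.45
eef_pos: [487.1, 133.7, 310.6]
orientation: [0.0, 0.992, -0.126, 0.0]
ft_force: [0.1, -0.2, -1.6]
gripper_width: 18.1
```

```bash
python3 - <<'E'
from h import *
c=cam("wrist","w7.png");s=manip.observe();p=np.array(s["eef_pos"]);q=s["orientation"];print(p,s["gripper_width"],s["ft_force"],np.degrees(2*np.arctan2(q[2],q[1])))
d=np.array([-.25,-.968]);n=np.array([.968,-.25])
im=cv2.resize(c["img"][60:310,210:430],None,fx=2.4,fy=2.4,interpolation=cv2.INTER_CUBIC)[:,:,::-1].copy()
def pt(cc,x,y,z,col):
    u=(proj(c,[*(cc+x*d+y*n),z])-[210,60])*2.4;cv2.circle(im,tuple(int(round(i)) for i in u),2,col,-1)
z0=p[2]-156.2
for x in(-58,-70):
  for y in(-29,29):pt(p[:2],x,y,z0+7,(0,255,0))
for x in(-21,-8,-29,-50):pt(p[:2],x,0,z0+76,(0,255,255))
cc=np.array([487.2,134.5])
for x in(-67,-59.5):
  for y in(-31,31):pt(cc,x,y,80,(255,0,255))
cv2.imwrite("pics/w7c.png",im)
E
```

```text
[487.20954688 133.59852109 310.4910169 ] 18.008812339145482 [ 0.1701342  -0.36628167 -1.77580352] -14.46423313213086
```

View pics/w7c.png

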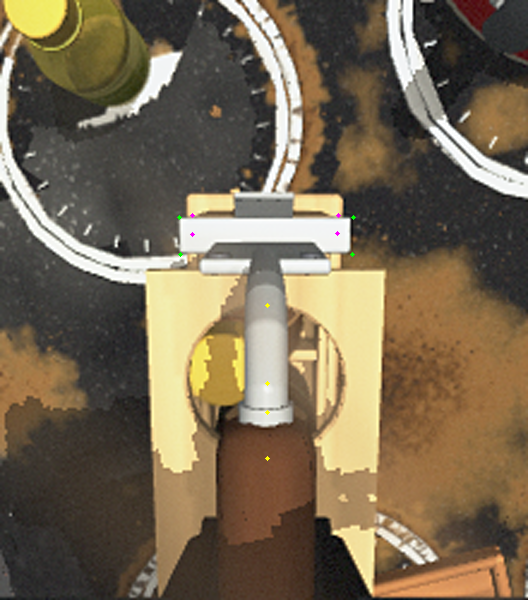

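Emit:
drive_tool:
  rows:
    - {"dx": 0,"dy": 0,"dz": 30,"turn": 0,"claw": 255}
    - {"dx": 0,"dy": 0,"dz": 35,"turn": 0,"claw": 255}
    - {"dx": -8,"dy": -30,"dz": 5,"turn": 0,"claw": 255}
    - {"dx": -10,"dy": -40,"dz": 0,"turn": 0,"claw": 255}
    - {"dx": -10,"dy": -40,"dz": 0,"turn": 0,"claw": 255}
    - {"dx": -6,"dy": -25,"dz": 0,"turn": 0,"claw": 255}
    - {"dx": 0,"dy": 0,"dz": 0,"turn": 0,"claw": 255}
    - {"dx": 0,"dy": 0,"dz": 0,"turn": 0,"claw": 255}

```text
t: 23.5
eef_pos: [453.1, -0.8, 380.5]
orientation: [-0.0, 0.992, -0.126, -0.0]
ft_force: [0.7, 0.0, -1.7]
gripper_width: 17.6
```

```bash
cat > caps.py <<'E'
from h import *
import sys
def caps(c,win,tag):
    hsv=cv2.cvtColor(c["img"],cv2.COLOR_RGB2HSV);out={}
    for n,p,h0,h1 in(("amber",(494.5,162.6,206),22,35),("dark",(480.5,106.4,196),55,85)):
        u,v=proj(c,p);m=cv2.inRange(hsv,(h0,110,60),(h1,255,255))
        mm=np.zeros_like(m);U,V=int(u),int(v);mm[max(0,V-win):max(0,V+win),max(0,U-win):max(0,U+win)]=1;m=m*mm
        k,_,st,ce=cv2.connectedComponentsWithStats(m)
        print(tag,n,"pred",u.round(1),v.round(1))
        for i in range(1,k):
            if st[i,4]>40:print("  ",st[i],ce[i].round(1),atz(c,*ce[i],p[2]).round(1))
if __name__=="__main__":
    caps(cam("wrist","w8.png"),45,"wrist");caps(cam("top","top3.png"),18,"top");caps(cam("side","side3.png"),18,"side");s=manip.observe();print(s["eef_pos"])
E
python3 caps.py
```

```text
wrist amber pred 319.8 20.8
   [312   0  28  30 665] [325.5  14.4] [500.  165.8 206. ]
wrist dark pred 320.4 100.5
   [307  87  27  28 595] [319.7 100.4] [480.  106.6 196. ]
top amber pred 268.7 258.9
   [263 253  12  12 118] [268.6 258.7] [495.1 162.9 206. ]
top dark pred 296.6 265.6
   [292 261  10  10  80] [296.3 265.5] [480.6 107.1 196. ]
side amber pred 278.1 218.5
side dark pred 304.3 223.8
[ 4.52979967e+02 -2.86490675e-01  3.80502088e+02]
```

Emit:
drive_tool:
  rows:
    - {"dx": 6,"dy": 25,"dz": 0,"turn": 0,"claw": 255}
    - {"dx": 10,"dy": 40,"dz": 0,"turn": 0,"claw": 255}
    - {"dx": 10,"dy": 40,"dz": 0,"turn": 0,"claw": 255}
    - {"dx": 8,"dy": 30,"dz": 0,"turn": 0,"claw": 255}
    - {"dx": 0.3,"dy": 0,"dz": 0,"turn": 0,"claw": 255}
    - {"dx": 0,"dy": 0,"dz": -20,"turn": 0,"claw": 255}
    - {"dx": 0,"dy": 0,"dz": -30,"turn": 0,"claw": 255}
    - {"dx": 0,"dy": 0,"dz": -15,"turn": 0,"claw": 255}
    - {"dx": 0,"dy": 0,"dz": 0,"turn": 0,"claw": 255}
    - {"dx": 0,"dy": 0,"dz": 0,"turn": 0,"claw": 255}

```text
t: 24.9
eef_pos: [487.4, 133.8, 316.6]
orientation: [-0.0, 0.992, -0.126, 0.001]
ft_force: [0.1, 0.3, -0.7]
gripper_width: 17.8
```

```bash
python3 - <<'E'
from h import *
c=cam("wrist","w9.png");s=manip.observe();p=np.array(s["eef_pos"]);print(p,s["ft_force"])
q=proj(c,(494.5,162.6,206));print("amber cap pred",q,"hole centre pred",proj(c,(p[0]+7.3,p[1]+28.1,p[2]-156.2+76)))
for dx in(-12,12):print(proj(c,(494.5+dx*.968,162.6-dx*.25,206)))
hsv=cv2.cvtColor(c["img"],cv2.COLOR_RGB2HSV);m=cv2.inRange(hsv,(22,150,60),(35,255,255));m[:,:270]=0;m[:,380:]=0;m[:150]=0
k,_,st,ce=cv2.connectedComponentsWithStats(m);print([(st[i],ce[i]) for i in range(1,k) if st[i,4]>30])
w7=load("w7.png");print("in w7 crop:",[(h[0]-210)*2.4 for h in[proj(w7,(494.5,162.6,206))]])
E
```

```text
[487.57114474 133.91851267 316.99164565] [ 0.15496406 -0.07928327 -1.05119538]
amber cap pred [320.15030342 209.6866218 ] hole centre pred [321.03975697 219.69585731]
[303.66213206 209.7065925 ]
[336.63443885 209.66665599]
[(array([306, 206,   6,  14,  32], dtype=int32), array([308.8125, 213.375 ]))]
in w7 crop: [np.float64(265.71774857016396)]
```

Emit:
drive_tool:
  rows:
    - {"dx": -0.3,"dy": 0.4,"dz": -10,"turn": 0,"claw": 255}
    - {"dx": 0,"dy": 0,"dz": -10,"turn": 0,"claw": 255}
    - {"dx": 0,"dy": 0,"dz": -8,"turn": 0,"claw": 255}
    - {"dx": 0,"dy": 0,"dz": -6,"turn": 0,"claw": 255}
    - {"dx": 0,"dy": 0,"dz": -5,"turn": 0,"claw": 255}
    - {"dx": 0,"dy": 0,"dz": 0,"turn": 0,"claw": 255}

```text
t: 25.7
eef_pos: [486.6, 134.4, 276.1]
orientation: [0.0, 0.992, -0.126, -0.0]
ft_force: [0.9, 0.3, -0.6]
gripper_width: 17.7
```

Emit:
drive_tool:
  rows:
    - {"dx": 0.5,"dy": 0,"dz": -5,"turn": 0,"claw": 255}
    - {"dx": 0,"dy": 0,"dz": -5,"turn": 0,"claw": 255}
    - {"dx": 0,"dy": 0,"dz": -5,"turn": 0,"claw": 255}
    - {"dx": 0,"dy": 0,"dz": -3,"turn": 0,"claw": 255}
    - {"dx": 0,"dy": 0,"dz": 0,"turn": 0,"claw": 255}

```text
t: 26.32
eef_pos: [487.1, 134.4, 258.2]
orientation: [0.0, 0.992, -0.126, -0.0]
ft_force: [0.2, -0.7, -1.2]
gripper_width: 18.1
```

Emit:
drive_tool:
  rows:
    - {"dx": 0,"dy": 0,"dz": -4,"turn": 0,"claw": 255}
    - {"dx": 0,"dy": 0,"dz": -4,"turn": 0,"claw": 255}
    - {"dx": 0,"dy": 0,"dz": -3,"turn": 0,"claw": 255}
    - {"dx": 0,"dy": 0,"dz": 0,"turn": 0,"claw": 255}

```text
t: 26.82
eef_pos: [487.6, 134.5, 248.2]
orientation: [-0.0, 0.992, -0.126, 0.001]
ft_force: [-0.8, -0.0, 2.4]
gripper_width: 17.8
```

Emit:
drive_tool:
  rows:
    - {"dx": 0,"dy": 0,"dz": -3,"turn": 0,"claw": 255}
    - {"dx": 0,"dy": 0,"dz": -3,"turn": 0,"claw": 255}
    - {"dx": 0,"dy": 0,"dz": -3,"turn": 0,"claw": 255}
    - {"dx": 0,"dy": 0,"dz": -2,"turn": 0,"claw": 255}
    - {"dx": 0,"dy": 0,"dz": 0,"turn": 0,"claw": 255}

```text
t: 27.45
eef_pos: [486.9, 134.5, 236.2]
orientation: [0.0, 0.992, -0.126, -0.001]
ft_force: [-0.2, -0.1, 1.7]
gripper_width: 17.8
```

Emit:
drive_tool:
  rows:
    - {"dx": 0,"dy": 0,"dz": -1,"turn": 0,"claw": 255}
    - {"dx": 0,"dy": 0,"dz": -1,"turn": 0,"claw": 255}
    - {"dx": 0,"dy": 0,"dz": 0,"turn": 0,"claw": 255}

```text
t: 27.82
eef_pos: [487.2, 134.5, 236.2]
orientation: [-0.0, 0.992, -0.126, -0.0]
ft_force: [-3.4, -0.9, 8.5]
gripper_width: 17.7
```

Emit:
drive_tool:
  rows:
    - {"dx": 0,"dy": 0,"dz": -2,"turn": 0,"claw": 255}
    - {"dx": 0,"dy": 0,"dz": -1,"turn": 0,"claw": 255}
    - {"dx": 0,"dy": 0,"dz": 0,"turn": 0,"claw": 255}

```text
t: 28.2
eef_pos: [487.8, 134.5, 236.2]
orientation: [-0.0, 0.992, -0.126, 0.001]
ft_force: [-6.2, -2.7, 18.4]
gripper_width: 17.9
```

```bash
python3 - <<'E'
from h import *
c=cam("wrist","w10.png");s=manip.observe();print(s["eef_pos"],s["ft_force"],s["gripper_width"])
im=cv2.resize(c["img"][110:310,240:400],None,fx=3,fy=3,interpolation=cv2.INTER_CUBIC)
t=cam("top","top4.png");s=cam("side","side4.png")
im2=cv2.resize(s["img"][190:330,230:320],None,fx=4,fy=4,interpolation=cv2.INTER_CUBIC)
im2=cv2.copyMakeBorder(im2,0,40,0,0,cv2.BORDER_CONSTANT)
cv2.imwrite("pics/w10c.png",cv2.resize(np.hstack([im,im2]),(790,560))[:,:,::-1])
E
```

```text
[487.79984981 134.46914467 236.21597541] [-7.50510416 -1.09397862 18.06580438] 18.004775488678554
```

View pics/w10c.png

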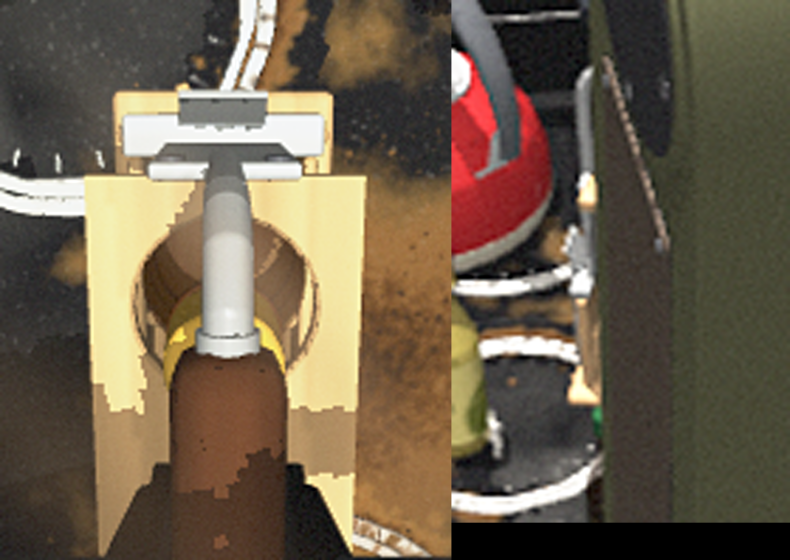

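Emit:
drive_tool:
  rows:
    - {"dx": 0,"dy": 0,"dz": 4,"turn": 0,"claw": 255}
    - {"dx": 0,"dy": 0,"dz": 4,"turn": 0,"claw": 255}
    - {"dx": 0,"dy": 0,"dz": 8,"turn": 0,"claw": 255}
    - {"dx": 0,"dy": 0,"dz": 8,"turn": 0,"claw": 255}
    - {"dx": 0,"dy": 0,"dz": 0,"turn": 0,"claw": 255}
    - {"dx": 0,"dy": 0,"dz": 0,"turn": 0,"claw": 255}

```text
t: 29.1
eef_pos: [487.1, 134.5, 255.2]
orientation: [0.0, 0.992, -0.126, -0.0]
ft_force: [1.1, -0.4, -8.3]
gripper_width: 17.9
```

```bash
python3 - <<'E'
from h import *
c=load("w2.png")
for uv in((403,211),(262,254)):print(atz(c,*uv,16).round(1))
w=cam("wrist","w11.png");s=manip.observe();p=np.array(s["eef_pos"]);print(p,s["ft_force"],s["wrist_torque"],s["gripper_width"])
a=load("w10.png")
# hand-fixed items unchanged between w10 and w11? compare frame/hook/carrier area
df=cv2.absdiff(a["img"],w["img"]).max(2)
r=df[138:165,280:350];print("diff at hook/foot",(r>40).mean().round(3),"foot wider",(df[140:300,325:360]>40).mean().round(3))
sh=cv2.phaseCorrelate(np.float32(cv2.cvtColor(a["img"],6)[138:172,282:352]),np.float32(cv2.cvtColor(w["img"],6)[138:172,282:352]));print(sh)
E
```

```text
[587.5 -15.4  16. ]
[350.4 -27.6  16. ]
[487.01713755 134.41771734 255.13581672] [-0.18873992  0.17892838 -7.97663797] [-0.02076661 -0.05627923  0.0588908 ] 17.72719134907764
diff at hook/foot 0.146 foot wider 0.088
((0.6461872503723995, -0.23535557430345477), 1.0824799947900536)
```

```bash
python3 - <<'E'
from h import *
c=cam("top","top5.png");c0=load("top.png");c0["rotation"]=c["rotation"]
for nm,c,win in(("top0",c0,(210,340,340,440)),):
    h=cv2.cvtColor(c["img"],cv2.COLOR_RGB2HSV)
    m=cv2.inRange(h,(5,100,110),(14,230,255));x=np.zeros_like(m);x[win[0]:win[1],win[2]:win[3]]=1;m*=x
    m=cv2.morphologyEx(m,cv2.MORPH_OPEN,np.ones((3,3)))
    ct=max(cv2.findContours(m,0,2)[0],key=cv2.contourArea)
    hull=np.array([atz(c,u,v,14)[:2] for u,v in ct[:,0]+0.0])
    # left long edge (y max) and right (y min): per x-bin extremes
    for lab,f in(("ymax",np.max),("ymin",np.min)):
        xs=np.arange(370,570,10);ys=[f(hull[abs(hull[:,0]-q)<8,1]) if (abs(hull[:,0]-q)<8).any() else np.nan for q in xs]
        print(lab,np.round(ys,1))
    for lab,f in(("xmax",np.max),("xmin",np.min)):
        ys=np.arange(-185,-20,15);print(lab,np.round([f(hull[abs(hull[:,1]-q)<10,0]) if (abs(hull[:,1]-q)<10).any() else np.nan for q in ys],1))
E
```

```text
ymax [ -13.4  -16.3  -13.9  -14.   -14.3    nan    nan  -12.5  -12.5  -12.7
  -13.   -13.   -13.4  -13.4  -11.3  -11.3  -11.6    nan  -12.  -195.7]
ymin [ -15.9  -16.3 -200.1 -197.7  -16.7    nan    nan -199.3 -199.3  -15.2
  -15.4  -13.   -15.9 -198.8 -198.8  -11.6  -14.1    nan  -14.4 -198.1]
xmax [589.2 589.6 592.2   nan 347.1 344.8 593.1 595.8 595.8 593.8 593.8]
xmin [348.6 346.5 589.6   nan 344.8 344.8 593.1 593.1 345.7 343.4 343.5]
```

Emit:
drive_tool:
  rows:
    - {"dx": 3,"dy": 0,"dz": 12,"turn": 0,"claw": 255}
    - {"dx": 6,"dy": -5,"dz": 20,"turn": 0.02,"claw": 255}
    - {"dx": 8,"dy": -12,"dz": 13,"turn": 0.04,"claw": 255}
    - {"dx": 8,"dy": -20,"dz": 5,"turn": 0.04,"claw": 255}
    - {"dx": 6,"dy": -24,"dz": 0,"turn": 0.04,"claw": 255}
    - {"dx": 4,"dy": -25,"dz": 0,"turn": 0.04,"claw": 255}
    - {"dx": 0,"dy": -25,"dz": 0,"turn": 0.04,"claw": 255}
    - {"dx": 0,"dy": -25,"dz": 0,"turn": 0.033,"claw": 255}
    - {"dx": 0,"dy": -25,"dz": 0,"turn": 0,"claw": 255}
    - {"dx": 0,"dy": -25,"dz": 0,"turn": 0,"claw": 255}
    - {"dx": 0,"dy": -24,"dz": 0,"turn": 0,"claw": 255}
    - {"dx": 0,"dy": -18,"dz": 0,"turn": 0,"claw": 255}
    - {"dx": 0,"dy": -10,"dz": 0,"turn": 0,"claw": 255}
    - {"dx": 0,"dy": -3,"dz": 0,"turn": 0,"claw": 255}
    - {"dx": 0,"dy": 0,"dz": 0,"turn": 0,"claw": 255}
    - {"dx": 0,"dy": 0,"dz": 0,"turn": 0,"claw": 255}

```text
t: 31.2
eef_pos: [522.3, -105.9, 305.5]
orientation: [-0.0, 1.0, 0.001, -0.0]
ft_force: [1.2, -1.3, -8.8]
gripper_width: 18.4
```

```bash
python3 - <<'E'
from h import *
c=cam("wrist","w12.png");s=manip.observe();p=np.array(s["eef_pos"]);q=s["orientation"];print(p,s["ft_force"],np.degrees(2*np.arctan2(q[2],q[1])))
# tray long edge (y=-14) in wrist view
h=cv2.cvtColor(c["img"],cv2.COLOR_RGB2HSV);m=cv2.inRange(h,(5,90,60),(15,230,255))
for x in(400,440,580):
    u,v=proj(c,(x,-14,16));u=int(round(u));
    col=np.where(m[:300,u]>0)[0];print(x,"pred",u,round(v,1),"first orange rows",col[:4],[atz(c,u,r,16).round(1)[:2].tolist() for r in col[:1]])
u,v=proj(c,(588,-60,16));row=np.where(m[int(v),:]>0)[0];print("right edge pred",u,v,row[-4:],[atz(c,r,int(v),16).round(1)[:2].tolist() for r in row[-1:]])
E
```

```text
[ 522.24972918 -105.93619442  305.54795656] [-0.11436586  0.17365216 -9.11688293] 0.11012469372426222
400 pred 215 126.6 first orange rows [76 78 79 80] [[404.4, 39.9]]
440 pred 250 126.6 first orange rows [18 20 22 28] [[446.6, 97.0]]
580 pred 370 126.8 first orange rows [1 7 8 9] [[574.7, 113.0]]
right edge pred 375.2844844156122 167.12554979953205 [377 378 379 380] [[593.6, -59.8]]
```

```bash
python3 - <<'E'
from h import *
c=load("w12.png")
g=cv2.cvtColor(c["img"],cv2.COLOR_RGB2HSV)
for u in(200,225,250,372):print(u,112,g[112:142,u,1].tolist(),g[112:142,u,2].tolist())
E
```

```text
200 112 [1, 1, 2, 3, 10, 43, 95, 80, 29, 19, 24, 15, 4, 14, 0, 14, 125, 147, 146, 143, 145, 148, 146, 139, 137, 141, 137, 136, 135, 140] [251, 249, 250, 251, 234, 185, 121, 67, 52, 55, 54, 51, 64, 163, 255, 54, 102, 237, 233, 236, 232, 216, 182, 130, 250, 241, 240, 241, 240, 239]
225 112 [117, 113, 45, 16, 19, 13, 0, 0, 1, 0, 12, 21, 12, 5, 26, 35, 143, 143, 145, 143, 148, 148, 140, 143, 139, 141, 141, 140, 143, 142] [113, 115, 63, 48, 54, 138, 255, 251, 249, 252, 229, 122, 41, 48, 49, 58, 139, 235, 234, 233, 228, 198, 167, 136, 249, 242, 241, 241, 240, 241]
250 112 [77, 81, 80, 84, 88, 68, 58, 53, 48, 53, 62, 52, 62, 52, 53, 80, 142, 138, 139, 142, 144, 138, 131, 143, 137, 136, 134, 138, 138, 137] [109, 114, 112, 116, 116, 108, 101, 92, 96, 91, 91, 93, 95, 98, 87, 105, 208, 233, 235, 232, 223, 188, 142, 193, 246, 241, 242, 242, 241, 242]
372 112 [5, 14, 4, 12, 27, 8, 9, 5, 13, 19, 13, 4, 22, 17, 135, 151, 127, 141, 145, 138, 140, 140, 137, 140, 136, 139, 136, 140, 134, 139] [49, 53, 57, 62, 57, 62, 57, 52, 57, 53, 57, 63, 57, 60, 138, 232, 249, 241, 237, 244, 244, 243, 243, 242, 243, 243, 242, 243, 243, 243]
```

Emit:
drive_tool:
  rows:
    - {"dx": 0,"dy": -1,"dz": -10,"turn": 0.013,"claw": 255}
    - {"dx": 0,"dy": 0,"dz": -15,"turn": 0,"claw": 255}
    - {"dx": 0,"dy": 0,"dz": -12,"turn": 0,"claw": 255}
    - {"dx": 0,"dy": 0,"dz": -8,"turn": 0,"claw": 255}
    - {"dx": 0,"dy": 0,"dz": -6,"turn": 0,"claw": 255}
    - {"dx": 0,"dy": 0,"dz": -5,"turn": 0,"claw": 255}
    - {"dx": 0,"dy": 0,"dz": -3,"turn": 0,"claw": 255}
    - {"dx": 0,"dy": 0,"dz": 0,"turn": 0,"claw": 255}
    - {"dx": 0,"dy": 0,"dz": 0,"turn": 0,"claw": 255}

```text
t: 32.38
eef_pos: [522.4, -107.6, 247.0]
orientation: [0.0, 1.0, 0.007, 0.0]
ft_force: [-0.2, 0.6, -8.0]
gripper_width: 17.5
```

Emit:
drive_tool:
  rows:
    - {"dx": 0,"dy": 0.4,"dz": -1.5,"turn": 0,"claw": 255}
    - {"dx": 0,"dy": 0,"dz": -1,"turn": 0,"claw": 255}
    - {"dx": 0,"dy": 0,"dz": -1,"turn": 0,"claw": 255}
    - {"dx": 0,"dy": 0,"dz": -1,"turn": 0,"claw": 255}
    - {"dx": 0,"dy": 0,"dz": 0,"turn": 0,"claw": 255}
    - {"dx": 0,"dy": 0,"dz": 0,"turn": 0,"claw": 255}

```text
t: 33.12
eef_pos: [522.6, -107.1, 242.8]
orientation: [0.0, 1.0, 0.007, 0.001]
ft_force: [0.4, 1.0, -3.8]
gripper_width: 18.0
```

Emit:
drive_tool:
  rows:
    - {"dx": 0,"dy": 0,"dz": -0.8,"turn": 0,"claw": 255}
    - {"dx": 0,"dy": 0,"dz": -0.8,"turn": 0,"claw": 255}
    - {"dx": 0,"dy": 0,"dz": 0,"turn": 0,"claw": 255}
    - {"dx": 0,"dy": 0,"dz": 0,"turn": 0,"claw": 255}

```text
t: 33.62
eef_pos: [523.0, -107.4, 242.1]
orientation: [0.0, 1.0, 0.007, 0.001]
ft_force: [0.0, 0.8, 5.2]
gripper_width: 17.8
```

Emit:
drive_tool:
  rows:
    - {"dx": 0,"dy": 0,"dz": 0,"turn": 0,"claw": 225}
    - {"dx": 0,"dy": 0,"dz": 0,"turn": 0,"claw": 180}
    - {"dx": 0,"dy": 0,"dz": 0,"turn": 0,"claw": 120}
    - {"dx": 0,"dy": 0,"dz": 0,"turn": 0,"claw": 120}
    - {"dx": 0,"dy": 0,"dz": 0,"turn": 0,"claw": 120}
    - {"dx": 0,"dy": 0,"dz": 15,"turn": 0,"claw": 120}
    - {"dx": 0,"dy": 0,"dz": 35,"turn": 0,"claw": 120}
    - {"dx": 0,"dy": 0,"dz": 45,"turn": 0,"claw": 120}
    - {"dx": 0,"dy": -30,"dz": 45,"turn": 0,"claw": 120}
    - {"dx": 0,"dy": -45,"dz": 30,"turn": 0,"claw": 120}
    - {"dx": 0,"dy": -45,"dz": 0,"turn": 0,"claw": 120}
    - {"dx": 0,"dy": 0,"dz": 0,"turn": 0,"claw": 120}
    - {"dx": 0,"dy": 0,"dz": 0,"turn": 0,"claw": 120}

```text
t: 35.25
eef_pos: [522.2, -226.8, 410.8]
orientation: [-0.0, 1.0, 0.007, 0.0]
ft_force: [0.3, 0.3, -0.5]
gripper_width: 50.3
```

```bash
python3 - <<'E'
from h import *
c=cam("wrist","w13.png");t=cam("top","top6.png");s=manip.observe();print(s["t"],s["eef_pos"],s["gripper_width"])
g=cv2.cvtColor(c["img"],cv2.COLOR_RGB2GRAY);h=cv2.cvtColor(c["img"],cv2.COLOR_RGB2HSV)
C=np.array([523,-107.3]);z0=6
# brown grip blob
m=cv2.inRange(h,(3,90,20),(14,230,150));k,_,st,ce=cv2.connectedComponentsWithStats(m)
for z,n in((238,"grip"),):
    print("pred",proj(c,(*C,z)),proj(c,(523,-67,z)),proj(c,(523,-147,z)))
print([(st[i].tolist(),ce[i].round(1).tolist()) for i in range(1,k) if st[i,4]>500])
# caps
for n,p,h0,h1 in(("amber",(523,-78,212),22,35),("dark",(523,-136,202),55,85)):
    for nm,cc in(("wrist",c),("top",t)):
        hh=cv2.cvtColor(cc["img"],cv2.COLOR_RGB2HSV);mm=cv2.inRange(hh,(h0,120,50),(h1,255,255));u,v=proj(cc,p).astype(int)
        x=np.zeros_like(mm);x[max(v-25,0):max(0,v+25),max(u-25,0):u+25]=1;mm*=x;ys,xs=np.nonzero(mm);print(n,nm,"pred",u,v,len(xs),(xs.min(),xs.max(),ys.min(),ys.max()) if len(xs) else "")
# hooks: columns through far (+y) foot/hook
for lab,y in(("hook +y",71),("foot +y",64),("plate edge +y",57),("hook -y",-71),("foot -y",-64)):
    print(lab,proj(c,(523,C[1]+y,z0+(105 if "hook" in lab else 87 if "foot" in lab else 153))).round(1))
# unchanged things
a=load("top.png");d=cv2.absdiff(a["img"],t["img"]).max(2)
for n,(x,y,z) in dict(mug=(417,-98,94),small=(447,285,147),kettle=(676,293,180),sdark=(326,192,121),salt=(640,-140,158)).items():
    u,v=proj(t,(x,y,z)).astype(int);print(n,u,v,"changed",(d[v-8:v+9,u-8:u+9]>40).mean().round(2))
E
```

```text
35.35 [ 522.27499096 -226.09390816  410.62770048] 50.184117198800564
pred [323.29767471  87.72602181] [324.071411    32.79563076] [322.59156018 137.8556957 ]
[([304, 32, 38, 105, 2317], [323.3, 83.1])]
amber wrist pred 323 55 1 (np.int64(311), np.int64(311), np.int64(63), np.int64(63))
amber top pred 386 243 0 
dark wrist pred 322 125 23 (np.int64(311), np.int64(313), np.int64(119), np.int64(133))
dark top pred 414 243 0 
hook +y [323.2  33.9]
foot +y [323.   44.9]
plate edge +y [323.4  36.3]
hook -y [321.4 164.3]
foot -y [321.5 157.7]
mug 389 293 changed 0.0
small 215 282 changed 0.0
kettle 208 174 changed 0.0
sdark 260 337 changed 0.0
salt 410 191 changed 0.0
```

```bash
python3 -c "
from station import manip
print(manip.hand_in())"
```

```text
the job is handed in; nothing more can be done
None
```

The loaded carrier is standing on the free end of the tray, clear of the mug, and the job is handed in at about 35 s of the 72 s allowed.

**What I did:** I set the dark bottle in the +x well and the amber bottle in the -x well, each lowered until it touched the floor. I pressed the handle frame down until it stopped dead at the seat height, at about 18 N. Then I carried the carrier by its handle and set it down at about (523, -107), with its length across the tray.

**What the checks showed:**
- **Frame seating:** the -x hook was seen over the frame's foot. The +x hook was never seen directly. I take it as latched because the frame stopped at the right height and the full load (about 8 N) lifted with almost no moment at the wrist.
- **Placing:** contact came at the expected tray-floor height. From the retreated wrist camera the grip's two ends appear within about 1 px of where a flat, upright carrier would put them.
- **Other objects:** the top view shows no change at the mug, small bottle, kettle, salt jar and the small dark look-alike. The short jar was not checked.

**What disagreed or was left unverified:**
- One close-up with the frame held made the amber cap look about 10 mm off. The top and wrist cameras then put it within about 1 mm on the top view, and within about 6 mm on the clipped wrist view.
- On the tray the bottle caps could not be measured again because the frame covers them.
- I could not view a last picture because the 12-picture limit was used up.

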